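# Hole saws from the bench rail to the carry caddy, in working order

## Robot

A 6-joint arm with a two-finger parallel gripper is mounted at the origin on a cart in front of the work surface, level with it; the furniture and walls round the work are solid. World frame = base frame: x ahead of the robot, y to its left, z up, the work surface at z = 0. Lengths are in m, angles in rad, forces in N, time in s.
With the tool pointing down it reaches from about 0.3 to 0.875 m from the base axis. Payload 6.4 kg.
Tool frame: the origin (TCP) lies on the centre line of the jaws, within the pads' length; the fingertips stand 25 mm ahead of it and the grasp point (between the pads) lies 6 mm ahead of it; z points along the fingers, y is the line along which they close (so a half turn about z gives the same grasp; the last joint's range is limited). The gripper opens to 88 mm and grips with 3 to 60 N. Pads are 18 mm wide; open, the fingers measure 123 mm over their backs; the gripper's body (75 mm by 187 mm) begins 45 mm behind the grasp point.
Start: joints at [-0.206, 0.181, 1.607, -0, 1.354, -0.206], TCP at [0.575, 0, 0.264] pointing down, gripper open.
Joint ranges: [-2.99, 2.99], [-0.89, 2.07], [0.3, 2.58], [-1.14, 4.28], [0, 2.63], [-3.12, 3.12]. Speed limits (rad/s): [2.57, 2.57, 3.01, 3.14, 3.14, 3.14].

## Interface

Orientations are given as [roll, pitch, yaw] about the fixed x, y, z axes, in that order (R = Rz(yaw) Ry(pitch) Rx(roll)).
In Python, from station import get_state, vision, bot gives the robot as it stands. The module is installed in compiled form; this text tells all that it offers.
- The arm moves only by the tool servo_tool, never from a script. Its argument "series" is a list of rows, each a list of 7 numbers: the shift along the tool's x, y, z in m, then the turn, a rotation vector about the tool's x, y, z in rad, then the gripper command: -1 is fully open, 1 is shut, values between are in proportion. A call has 1 to 20 rows; each row shifts and turns the commanded pose from where the row before left it, along the tool's axes as they then stand; what a row does not reach is not made up. A row lasts 1/10 s, in which the tool goes at most 50 mm and 8.59 degrees, less where a joint would pass 70% of its speed; a pose out of reach is approached as far as the arm can. A call is refused whole if a number of a shift passes 0.05 or a number of a turn 0.15, either way. A call with a gripper value outside its range is refused whole. The fingers move at their own pace and stop on an object; "squeeze" is the grip in N (left out, the last holds). Time passes only in rows, so rows that do not move let the fingers close. It gives the time, the measured TCP pose, the force, the opening and the grip force at its end, in the units of the state.
- get_state(): the state, without advancing time (a new reading comes with each control period).
- vision.camera(name): name is "scene" or "side" or "wrist"; returns (picture, depth): 384x512x3 uint8, red, green, blue; 384x512 float32, m along the optical axis (not along the pixel's ray), 0 where there is no reading.
- vision.camera_info(name): a dict with "K" (3x3 intrinsics, pixels), "R" (3x3) and "t" (3): a world point X has camera coordinates R X + t. Camera axes: x right, y down, z forward; pixel columns grow to the right and rows downward; lengths in m; the calibration is good to about 2 mm. A picture is of the moment at which its call begins: read the wrist's pose just before it. camera_info takes no time and is no camera call; for the wrist camera it gives the pose at the moment of the call.
- bot.close_job(): hands the job in; it is judged then, once.
The state is a dict: "clock": time; "joint_positions": joint angles; "qvel": joint speeds; "joint_efforts": joint torques, N m; "eef_pos": TCP position; "tool_rot": TCP orientation; "force": force on the tool from outside, world axes, zero at the start; "moment": the same for the moment, N m; "opening": finger opening in m; "gripper_force": force on a finger pad.
Only numpy, scipy, OpenCV 4.12 (cv2) and the standard library are available. Lean on these libraries where they do the work, as an engineer would, in place of code of your own. Each camera call takes 0.05 s, during which the arm holds its last target. There are 200 camera calls.

## Task

The four hole saws on the aluminium rail stand in the order in which they will be used, the first at the left as you see it. Load them into the wooden carry caddy so that this order begins at its handle: the rail's leftmost saw goes on the peg next to the handle, the next saw on the next peg, and the rightmost saw on the peg farthest from the handle. Each saw goes teeth down over its peg, with the peg through its arbor hole, and ends upright and fully down on the board.

Things in the scene. Friction and masses are not known exactly. Their poses are not given: they have to be found in the camera images.
- saw_30: smallest hole saw: dark steel cup, 30 mm outside diameter, 46 mm high, mouth (teeth) down, wall 2.5 mm; its 5 mm back plate on top has a central arbor hole 22 mm across. Origin: centre of the underside (teeth), z up; yaw does not matter. Grip across the diameter near the top. About 90 g. Starts on its holder on the rail.
- saw_38: second smallest hole saw: dark steel cup, 38 mm outside diameter, 46 mm high, mouth (teeth) down, wall 2.5 mm; its 5 mm back plate on top has a central arbor hole 22 mm across. Origin: centre of the underside (teeth), z up; yaw does not matter. Grip across the diameter near the top. About 120 g. Starts on its holder on the rail.
- saw_48: second largest hole saw: dark steel cup, 48 mm outside diameter, 46 mm high, mouth (teeth) down, wall 2.5 mm; its 5 mm back plate on top has a central arbor hole 22 mm across. Origin: centre of the underside (teeth), z up; yaw does not matter. Grip across the diameter near the top. About 170 g. Starts on its holder on the rail.
- saw_60: largest hole saw: dark steel cup, 60 mm outside diameter, 46 mm high, mouth (teeth) down, wall 2.5 mm; its 5 mm back plate on top has a central arbor hole 22 mm across. Origin: centre of the underside (teeth), z up; yaw does not matter. Grip across the diameter near the top. About 240 g. Starts on its holder on the rail.
- holder_30: grey plastic holder of the 30 mm saw, fixed in the rail: base 64 (x) by 70 (y) by 12 mm high, with a round boss 19 mm across and 14 mm high that stands inside the saw's mouth with 3 mm play (lift 14 mm to free). Origin: centre of the underside; saw teeth rest at z = 12 mm. Its place in the rail changes from start to start.
- holder_38: grey plastic holder of the 38 mm saw, fixed in the rail: base 64 (x) by 70 (y) by 12 mm high, with a round boss 27 mm across and 14 mm high that stands inside the saw's mouth with 3 mm play (lift 14 mm to free). Origin: centre of the underside; saw teeth rest at z = 12 mm. Its place in the rail changes from start to start.
- holder_48: grey plastic holder of the 48 mm saw, fixed in the rail: base 64 (x) by 70 (y) by 12 mm high, with a round boss 37 mm across and 14 mm high that stands inside the saw's mouth with 3 mm play (lift 14 mm to free). Origin: centre of the underside; saw teeth rest at z = 12 mm. Its place in the rail changes from start to start.
- holder_60: grey plastic holder of the 60 mm saw, fixed in the rail: base 64 (x) by 70 (y) by 12 mm high, with a round boss 49 mm across and 14 mm high that stands inside the saw's mouth with 3 mm play (lift 14 mm to free). Origin: centre of the underside; saw teeth rest at z = 12 mm. Its place in the rail changes from start to start.
- rail: low aluminium channel holding the four holders in a row, 324 x 76 x 17 mm, fixed. Origin: centre of its underside on the bench; +y runs along the row to the left end as the robot sees it (turned at most 0.3 rad). Holders at y = +114 (leftmost), +38, -38, -114 mm (rightmost); the saws' teeth start at z = 20 mm. Two poles lean on the wall behind, feet at x = 0.75 m, y = 0.1 and -0.05 m.
- caddy: wooden board 306 (y) x 78 (x) x 20 mm, fixed, steel bow handle on its right (-y) end, 41 mm long. Origin: centre of the underside; +y along the row, away from the handle (turned at most 0.3 rad). Four pegs, x = 0, y = -114 (next to handle), -38, +38, +114 mm: 12 mm thick, top at z = 80 mm, last 12 mm tapering to 4 mm. Seated saws' teeth at z = 20 mm.
Not all that is in view belongs to the job. What is shaped like the saw_60 but pink or turquoise is not meant.

How it is judged:
At the end, for the whole second after the job is handed in: Each saw is upright (0.1 rad), teeth on the board (origin under 24 mm above the caddy's underside), centred within 8 mm along and across the row on its own peg: the peg that counts the same from the handle as its holder counts from the left of the rail. All released and at rest (x of saw_30 in the frame of caddy between -0.008 and 0.008 m and ((y of holder_30 in the frame of rail between 0.094 and 0.134 m and y of saw_30 in the frame of caddy between -0.122 and -0.106 m) or (y of holder_30 in the frame of rail between 0.018 and 0.058 m and y of saw_30 in the frame of caddy between -0.046 and -0.03 m) or (y of holder_30 in the frame of rail between -0.058 and -0.018 m and y of saw_30 in the frame of caddy between 0.03 and 0.046 m) or (y of holder_30 in the frame of rail between -0.134 and -0.094 m and y of saw_30 in the frame of caddy between 0.106 and 0.122 m)) and z of each of saw_30, saw_38, saw_48, saw_60 in the frame of caddy below 0.024 m and angle between each of saw_30, saw_38, saw_48, saw_60's own z axis and vertical below 0.1 rad and linear speed of each of saw_30, saw_38, saw_48, saw_60 below 0.02 m/s and contact force between each of saw_30, saw_38, saw_48, saw_60 and the fingers below 0.1 N and x of saw_38 in the frame of caddy between -0.008 and 0.008 m and ((y of holder_38 in the frame of rail between 0.094 and 0.134 m and y of saw_38 in the frame of caddy between -0.122 and -0.106 m) or (y of holder_38 in the frame of rail between 0.018 and 0.058 m and y of saw_38 in the frame of caddy between -0.046 and -0.03 m) or (y of holder_38 in the frame of rail between -0.058 and -0.018 m and y of saw_38 in the frame of caddy between 0.03 and 0.046 m) or (y of holder_38 in the frame of rail between -0.134 and -0.094 m and y of saw_38 in the frame of caddy between 0.106 and 0.122 m)) and x of saw_48 in the frame of caddy between -0.008 and 0.008 m and ((y of holder_48 in the frame of rail between 0.094 and 0.134 m and y of saw_48 in the frame of caddy between -0.122 and -0.106 m) or (y of holder_48 in the frame of rail between 0.018 and 0.058 m and y of saw_48 in the frame of caddy between -0.046 and -0.03 m) or (y of holder_48 in the frame of rail between -0.058 and -0.018 m and y of saw_48 in the frame of caddy between 0.03 and 0.046 m) or (y of holder_48 in the frame of rail between -0.134 and -0.094 m and y of saw_48 in the frame of caddy between 0.106 and 0.122 m)) and x of saw_60 in the frame of caddy between -0.008 and 0.008 m and ((y of holder_60 in the frame of rail between 0.094 and 0.134 m and y of saw_60 in the frame of caddy between -0.122 and -0.106 m) or (y of holder_60 in the frame of rail between 0.018 and 0.058 m and y of saw_60 in the frame of caddy between -0.046 and -0.03 m) or (y of holder_60 in the frame of rail between -0.058 and -0.018 m and y of saw_60 in the frame of caddy between 0.03 and 0.046 m) or (y of holder_60 in the frame of rail between -0.134 and -0.094 m and y of saw_60 in the frame of caddy between 0.106 and 0.122 m))); the robot touches nothing.
It also fails if it takes over 112 s, if anything falls off the work surface, if the arm or the gripper's body presses on something with over 40 N, if the wrist force passes 120 N, or if a joint passes its speed limit or range.

## Working session

There is one attempt and no reset: what is moved stays moved. The work goes in short steps, Python scripts to look and compute and a tool call to move; the robot and the scene stay as the last step left them, time stands still between calls to the robot, and variables do not carry over. Pictures are saved under pics/ and viewed, at most 14 in all, crops included, and the job is handed in when it is done.

Besides the shell and the picture viewer there is one more tool, called after "Request:" as a command line: name --pt "numbers of a row" for each row, then --argument value for the rest. servo_tool: Moves the arm, as the interface text tells. Its arguments: {"type":"object","properties":{"series":{"type":"array"},"squeeze":{"type":"number"}},"required":["series"]}

```bash
mkdir -p pics
python3 - <<'E'
from station import get_state, vision, bot
import cv2,numpy as np
s=get_state();print(s)
for n in ["scene","side","wrist"]:
    i=vision.camera_info(n);p,d=vision.camera(n)
    np.savez(f"pics/{n}0.npz",p=p,d=d,**i)
    cv2.imwrite(f"pics/{n}0.png",cv2.cvtColor(p,cv2.COLOR_RGB2BGR));print(n,i)
E
```

```text
{'clock': 0.0, 'joint_positions': array([-2.06274963e-01,  1.81506293e-01,  1.60798645e+00, -2.15382195e-05,
        1.35380534e+00, -2.06276603e-01]), 'qvel': array([-0.00041066, -0.00061361,  0.00108234, -0.00074227,  0.00113966,
        0.00124852]), 'joint_efforts': array([-5.85923790e-04, -4.33866942e+01, -3.41848969e+01,  7.00952648e-02,
        3.87157314e-02, -1.54040990e-04]), 'eef_pos': array([5.74512298e-01, 1.27798067e-04, 2.62840064e-01]), 'tool_rot': array([-3.13991908e+00, -3.28719628e-04,  1.57080235e+00]), 'force': array([-0.31459478, -0.38570215, -0.0969536 ]), 'moment': array([ 0.05492725, -0.0300822 , -0.00256461]), 'gripper_force': 0.0, 'opening': 0.08803688704942622}
scene {'K': array([[352.29292015,   0.        , 257.22882017],
       [  0.        , 352.29292015, 191.12363011],
       [  0.        ,   0.        ,   1.        ]]), 'R': array([[ 0.50068397, -0.86559446,  0.00786129],
       [-0.59200099, -0.34902737, -0.72643976],
       [ 0.63154604,  0.35906285, -0.68718518]]), 't': array([-0.26331186,  0.3616426 ,  0.7206213 ])}
side {'K': array([[499.54584122,   0.        , 254.96923563],
       [  0.        , 499.54584122, 191.96836942],
       [  0.        ,   0.        ,   1.        ]]), 'R': array([[ 0.99102616,  0.13337398,  0.00886134],
       [ 0.06941982, -0.45689999, -0.8868051 ],
       [-0.11422798,  0.87946221, -0.46205865]]), 't': array([-0.5130639 ,  0.01093258,  1.45816968])}
wrist {'K': array([[270.91113203,   0.        , 249.3127899 ],
       [  0.        , 270.91113203, 190.29089602],
       [  0.        ,   0.        ,   1.        ]]), 'R': array([[ 9.99999395e-01, -1.01747435e-03, -4.18452387e-04],
       [-8.58848513e-04, -9.59689180e-01,  2.81062163e-01],
       [-6.87557769e-04, -2.81061633e-01, -9.59689474e-01]]), 't': array([-0.57396638, -0.03799617,  0.3882672 ])}
```

View pics/scene0.png

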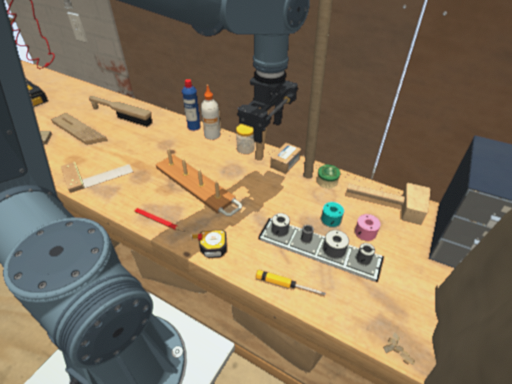

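View pics/side0.png

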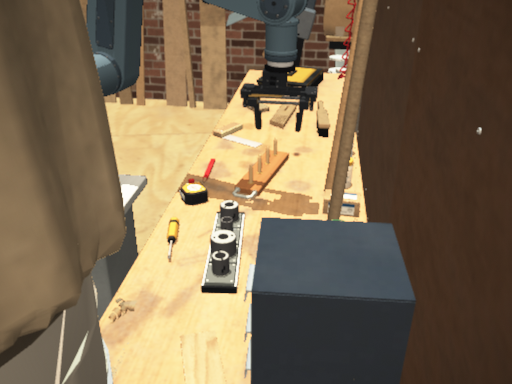

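View pics/wrist0.png

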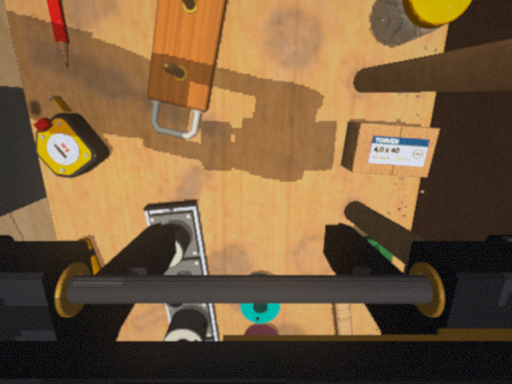

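The scene view shows the rail with saws from left to right: (281,225), (307,233), (336,243) and (366,256). The caddy runs from (165,155) to (238,208) with its handle at the right end. The pink and turquoise decoys are at (368,226) and (332,213). Next I'll measure with depth.

```bash
cat > h.py <<'E'
import numpy as np,cv2
def cloud(f):
    z=np.load(f);K,R,t,d=z['K'],z['R'],z['t'],z['d']
    v,u=np.mgrid[:384,:512]
    c=np.stack([(u-K[0,2])/K[0,0]*d,(v-K[1,2])/K[1,1]*d,d],-1)
    X=(c-t)@R; X[d<=0]=np.nan
    return X,z['p']
def blobs(X,p,z0,z1,mn=4):
    m=((X[...,2]>z0)&(X[...,2]<z1)&(X[...,0]>.25)&(X[...,0]<.74)&(abs(X[...,1])<.5)).astype(np.uint8)
    n,l,s,c=cv2.connectedComponentsWithStats(m)
    for i in range(1,n):
        if s[i,4]>=mn:
            P=X[l==i];print(np.round(c[i]),s[i,4],'mean',P.mean(0).round(4),'min',P.min(0).round(3),'max',P.max(0).round(3),'rgb',p[l==i].mean(0).round())
E
python3 - <<'E'
from h import *
for n in ['scene','side','wrist']:
    X,p=cloud(f'pics/{n}0.npz');print(n,'saw');blobs(X,p,.060,.071,8)
    if n!='wrist':print('peg');blobs(X,p,.03,.085)
E
```

```text
scene saw
[207. 125.] 15 mean [0.7367 0.3311 0.0661] min [0.733 0.319 0.06 ] max [0.74  0.344 0.071] rgb [144. 135. 119.]
[242. 138.] 44 mean [0.7293 0.1774 0.0656] min [0.723 0.155 0.06 ] max [0.738 0.206 0.071] rgb [172. 159. 137.]
[260. 147.] 26 mean [0.7156 0.1    0.066 ] min [0.708 0.09  0.061] max [0.727 0.114 0.071] rgb [131. 104.  72.]
[169. 154.] 12 mean [0.5369 0.3357 0.0658] min [0.534 0.331 0.06 ] max [0.541 0.343 0.07 ] rgb [157. 127.  85.]
[309. 163.] 30 mean [ 0.7237 -0.0732  0.0654] min [ 0.718 -0.085  0.06 ] max [ 0.735 -0.06   0.071] rgb [105.  90.  68.]
[184. 164.] 13 mean [0.5205 0.2626 0.0658] min [0.517 0.258 0.06 ] max [0.524 0.268 0.071] rgb [162. 127.  84.]
[200. 175.] 15 mean [0.504  0.1885 0.0654] min [0.5   0.185 0.06 ] max [0.511 0.193 0.071] rgb [165. 129.  85.]
[217. 187.] 13 mean [0.4857 0.1136 0.0655] min [0.482 0.11  0.061] max [0.49  0.119 0.07 ] rgb [147. 116.  77.]
[442. 215.] 13 mean [ 0.6992 -0.4718  0.0661] min [ 0.675 -0.473  0.061] max [ 0.724 -0.47   0.07 ] rgb [33. 36. 39.]
[281. 221.] 187 mean [ 0.4621 -0.1076  0.0657] min [ 0.44  -0.13   
[... 4877 characters left out ...]

[172.  69.] 56 mean [0.4913 0.1157 0.0668] min [0.483 0.111 0.06 ] max [0.494 0.122 0.071] rgb [94. 66. 38.]
[376.  79.] 138 mean [0.7126 0.1052 0.0656] min [0.709 0.092 0.06 ] max [0.721 0.12  0.071] rgb [81. 58. 36.]
[368. 220.] 131 mean [ 0.7234 -0.0603  0.0657] min [ 0.717 -0.079  0.06 ] max [ 0.74  -0.051  0.071] rgb [65. 51. 35.]
[178. 254.] 218 mean [ 0.4799 -0.1083  0.0648] min [ 0.467 -0.128  0.06 ] max [ 0.488 -0.087  0.067] rgb [162. 157. 144.]
[175. 306.] 77 mean [ 0.4703 -0.1905  0.0642] min [ 0.458 -0.196  0.06 ] max [ 0.484 -0.185  0.066] rgb [96. 91. 86.]
[183. 334.] 448 mean [ 0.478  -0.2382  0.0647] min [ 0.449 -0.251  0.06 ] max [ 0.506 -0.226  0.067] rgb [157. 150. 137.]
```

Left to right on the rail: 48, 30, 60, 38. The rail yaw is about +0.094 and the caddy yaw about -0.225. I'll go above the first saw and look with the wrist camera.

Request:
servo_tool --pt "0 0 0 0 0 -0.094 -1" --pt "-0.024 -0.03 0.033 0 0 0 -1" --pt "-0.024 -0.03 0.033 0 0 0 -1" --pt "-0.024 -0.03 0.033 0 0 0 -1" --pt "-0.024 -0.03 0.033 0 0 0 -1" --pt "0 0 0 0 0 0 -1" --pt "0 0 0 0 0 0 -1" --pt "0 0 0 0 0 0 -1" --squeeze 35

```text
clock: 0.95
eef_pos: [0.4674, -0.1056, 0.1346]
tool_rot: [3.139, 0.001, 1.665]
force: [0.2, -0.5, 0.0]
opening: 0.0881
gripper_force: 0.0
```

```bash
cat >> h.py <<'E'
from station import get_state,vision
def snap(cam,f):
    i=vision.camera_info(cam);p,d=vision.camera(cam)
    np.savez(f'pics/{f}.npz',p=p,d=d,**i);cv2.imwrite(f'pics/{f}.png',cv2.cvtColor(p,cv2.COLOR_RGB2BGR))
    return cloud(f'pics/{f}.npz')
def to(x,y,z,psi=None):
    s=get_state();e=s['eef_pos'];a=s['tool_rot'][2]-np.pi/2
    b=a if psi is None else psi
    D=np.array([x,y,z])-e
    f=lambda q:[-D[0]*np.sin(q)+D[1]*np.cos(q),D[0]*np.cos(q)+D[1]*np.sin(q),-D[2]]
    print('clock',s['clock'],'eef',e.round(4),'rot',s['tool_rot'].round(4),'open',s['opening'],'F',s['force'].round(1),'grip',s['gripper_force'])
    print(' turn rz',round(a-b,4),'shift in new frame',np.round(f(b),4))
E
python3 - <<'E'
from h import *
X,p=snap('wrist','w1');blobs(X,p,.060,.071,30)
to(.464,-.1065,.06,.094)
P=np.array([[.538,.337],[.521,.2625],[.504,.1885],[.487,.1145]])
m=P.mean(0);d=np.linalg.svd(P-m)[2][0];d*=np.sign(d[1]);print('yaw',np.arctan2(-d[0],d[1]),[ (m+d*k).round(4) for k in(-.114,-.038,.038,.114)])
E
```

```text
[244. 209.] 2512 mean [ 0.4631 -0.1042  0.0652] min [ 0.439 -0.129  0.06 ] max [ 0.487 -0.081  0.067] rgb [118. 113. 104.]
[245. 307.] 173 mean [ 0.4714 -0.1911  0.0645] min [ 0.459 -0.196  0.06 ] max [ 0.484 -0.186  0.067] rgb [91. 86. 81.]
clock 1.0 eef [ 0.4677 -0.1054  0.1348] rot [3.1390e+00 1.4000e-03 1.6657e+00] open 0.0876410989341723 F [0.2 0.1 0.2] grip 0.0
 turn rz 0.0009 shift in new frame [-0.0007 -0.0037  0.0748]
yaw -0.22536964266101486 [array([0.487 , 0.1145]), array([0.504 , 0.1886]), array([0.521 , 0.2627]), array([0.538 , 0.3367])]
```

View pics/w1.png

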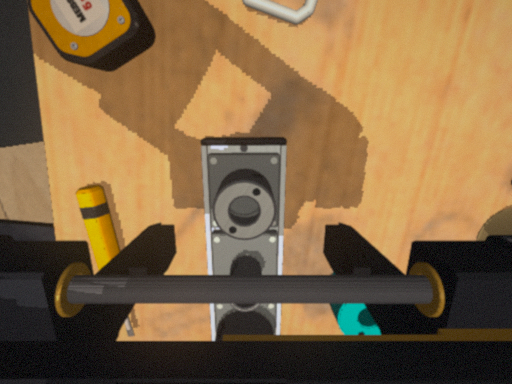

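The wrist view shows saw_48 centred at (244,209), straight under the open jaws and aligned with them. I'll grip it and lift.

Request:
servo_tool --pt "0 -0.004 0.015 0 0 0 -1" --pt "0 0 0.03 0 0 0 -1" --pt "0 0 0.02 0 0 0 -1" --pt "0 0 0.01 0 0 0 -1" --pt "0 0 0 0 0 0 -1" --pt "0 0 0 0 0 0 1" --pt "0 0 0 0 0 0 1" --pt "0 0 0 0 0 0 1" --pt "0 0 0 0 0 0 1" --pt "0 0 0 0 0 0 1" --pt "0 0 0 0 0 0 1" --pt "0 0 0 0 0 0 1" --pt "0 0 -0.01 0 0 0 1" --pt "0 0 -0.02 0 0 0 1" --pt "0 0 -0.03 0 0 0 1" --pt "0 0 -0.03 0 0 0 1" --pt "0 0 -0.02 0 0 0 1" --pt "0 0 0 0 0 0 1" --squeeze 35

```text
clock: 2.8
eef_pos: [0.4636, -0.1066, 0.1716]
tool_rot: [3.137, 0.003, 1.665]
force: [1.2, -0.1, -1.6]
opening: 0.0467
gripper_force: 35.0
```

Run:
```python
from h import *
to(.487,.1145,.165,-.225)
```

```text
clock 2.8 eef [ 0.4636 -0.1066  0.1716] rot [3.1366 0.0032 1.6649] open 0.04669350068258376 F [ 1.2 -0.1 -1.6] grip 34.999573978129774
 turn rz 0.3191 shift in new frame [ 0.2208 -0.0266  0.0066]
```

Request:
servo_tool --pt "0 0 0 0 0 0.106 1" --pt "0 0 0 0 0 0.106 1" --pt "0 0 0 0 0 0.107 1" --pt "0.02 -0.003 0 0 0 0 1" --pt "0.035 -0.005 0 0 0 0 1" --pt "0.04 -0.005 0 0 0 0 1" --pt "0.04 -0.005 0 0 0 0 1" --pt "0.04 -0.005 0 0 0 0 1" --pt "0.03 -0.003 0 0 0 0 1" --pt "0.015 0 0 0 0 0 1" --pt "0 0 0 0 0 0 1" --pt "0 0 0 0 0 0 1" --pt "0 0 0 0 0 0 1"

```text
clock: 4.1
eef_pos: [0.4852, 0.1136, 0.1677]
tool_rot: [-3.14, 0.001, 1.345]
force: [0.3, -0.4, -2.2]
opening: 0.0467
gripper_force: 35.0
```

Run:
```python
from h import *
X,p=snap('wrist','w2');to(.487,.1145,.062,-.225)
blobs(X,p,.062,.085,8); print('held');blobs(X,p,.16,.19,30)
X,p=snap('scene','s2');blobs(X,p,.10,.19,8)
```

```text
clock 4.15 eef [0.4854 0.1135 0.1679] rot [-3.1408e+00  4.0000e-04  1.3445e+00] open 0.04670357618033779 F [ 0.2  0.1 -0.4] grip 34.99944445764413
 turn rz -0.0013 shift in new frame [0.0013 0.0013 0.1059]
[252. 100.] 192 mean [0.5045 0.1912 0.0731] min [0.499 0.186 0.064] max [0.51  0.197 0.08 ] rgb [131.  96.  54.]
[252. 190.] 83 mean [0.4886 0.121  0.0689] min [0.482 0.117 0.062] max [0.493 0.123 0.074] rgb [119.  89.  55.]
held
[249. 248.] 6876 mean [0.4874 0.1243 0.1744] min [0.448 0.102 0.16 ] max [0.527 0.138 0.19 ] rgb [91. 84. 76.]
[250. 306.] 160 mean [0.4802 0.0928 0.1742] min [0.47  0.09  0.173] max [0.491 0.096 0.175] rgb [134. 119. 102.]
[262. 126.] 233 mean [0.7229 0.0966 0.1461] min [0.712 0.084 0.101] max [0.739 0.116 0.19 ] rgb [133. 106.  74.]
[311. 140.] 261 mean [ 0.7294 -0.0674  0.146 ] min [ 0.722 -0.082  0.102] max [ 0.74  -0.048  0.19 ] rgb [102.  88.  67.]
[216. 162.] 462 mean [0.481  0.1043 0.1645] min [0.444 0.088 0.129] max [0.524 0.134 0.19 ] rgb [79. 75. 67.]
[453. 212.] 699 mean [ 0.63   -0.4806  0.1463] min [ 0.589 -0.5    0.1  ] max [ 0.74  -0.469  0.19 ] rgb [56. 58. 58.]
```

View pics/w2.png

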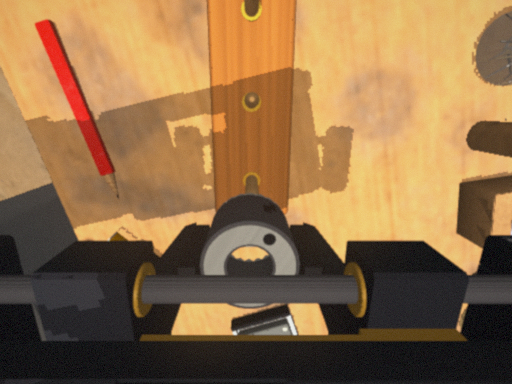

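saw_48 is held upright. Its ring is centred near (250,265), and the next peg's top is at (252,100). I'll check the held offset by casting a ray.

Run:
```python
from h import *
z=np.load('pics/w2.npz')
def ray(u,v,h):
    C=-z['R'].T@z['t'];r=z['R'].T@np.linalg.solve(z['K'],[u,v,1.]);return (C+r*(h-C[2])/r[2]).round(4)
print(ray(250,265,.174),ray(252,100,.08))
```

```text
[0.4855 0.115  0.174 ] [0.5046 0.1907 0.08  ]
```

Request:
servo_tool --pt "0.001 0.0015 0.03 0 0 0 1" --pt "0 0 0.02 0 0 0 1" --pt "0 0 0.015 0 0 0 1" --pt "0 0 0.01 0 0 0 1" --pt "0 0 0.01 0 0 0 1" --pt "0 0 0.01 0 0 0 1" --pt "0 0 0.007 0 0 0 1" --pt "0 0 0.005 0 0 0 1" --pt "0 0 0 0 0 0 1" --pt "0 0 0 0 0 0 1" --pt "0 0 0 0 0 0 1"

```text
clock: 5.3
eef_pos: [0.4878, 0.1151, 0.0619]
tool_rot: [3.141, -0.0, 1.346]
force: [0.2, -0.3, -1.0]
opening: 0.0464
gripper_force: 35.0
```

Request:
servo_tool --pt "0 0 0.0015 0 0 0 1" --pt "0 0 0 0 0 0 1" --pt "0 0 0 0 0 0 -1" --pt "0 0 0 0 0 0 -1" --pt "0 0 0 0 0 0 -1" --pt "0 0 0 0 0 0 -1" --pt "0 0 -0.02 0 0 0 -1" --pt "0 0 -0.04 0 0 0 -1" --pt "0 0 -0.03 0 0 0 -1" --pt "0 0 -0.01 0 0 0 -1" --pt "0 0 0 0 0 0 -1" --pt "0 0 0 0 0 0 -1"

```text
clock: 6.5
eef_pos: [0.4867, 0.115, 0.1587]
tool_rot: [-3.14, 0.0, 1.346]
force: [0.1, -0.1, 0.7]
opening: 0.0884
gripper_force: 0.0
```

Run:
```python
from h import *
to(.471,-.182,.13,.094)
X,p=snap('scene','s3');blobs(X,p,.030,.085,40)
```

```text
clock 6.5 eef [0.4867 0.115  0.1587] rot [-3.1401e+00  4.0000e-04  1.3458e+00] open 0.08838444872182899 F [ 0.1 -0.1  0.7] grip 0.0
 turn rz -0.319 shift in new frame [-0.2942 -0.0435  0.0287]
[245. 143.] 94 mean [0.7306 0.1671 0.0501] min [0.719 0.152 0.03 ] max [0.74  0.193 0.084] rgb [157. 145. 125.]
[260. 149.] 124 mean [0.7155 0.1012 0.058 ] min [0.707 0.09  0.03 ] max [0.734 0.118 0.085] rgb [135. 108.  75.]
[170. 156.] 45 mean [0.5377 0.3355 0.0558] min [0.533 0.33  0.033] max [0.545 0.344 0.079] rgb [164. 130.  86.]
[281. 160.] 195 mean [0.7188 0.0217 0.0434] min [ 0.703 -0.008  0.03 ] max [0.74  0.056 0.051] rgb [183. 158. 121.]
[309. 165.] 151 mean [ 0.7238 -0.0728  0.0577] min [ 0.715 -0.086  0.03 ] max [ 0.738 -0.054  0.085] rgb [109.  92.  69.]
[184. 167.] 44 mean [0.5205 0.2618 0.054 ] min [0.513 0.258 0.033] max [0.527 0.27  0.075] rgb [162. 126.  83.]
[327. 176.] 184 mean [ 0.7225 -0.138   0.0411] min [ 0.707 -0.17   0.03 ] max [ 0.74  -0.101  0.047] rgb [ 82. 125.  80.]
[217. 190.] 283 mean [0.482 0.109 0.057] min [0.464 0.089 0.03 ] max [0.512 0.137 0.081] rgb [96. 
[... 394 characters left out ...]
 0.5876 -0.3096  0.0442] min [ 0.563 -0.338  0.03 ] max [ 0.627 -0.28   0.05 ] rgb [210. 147. 170.]
[280. 229.] 108 mean [ 0.4618 -0.107   0.0334] min [ 0.444 -0.123  0.03 ] max [ 0.481 -0.09   0.037] rgb [145. 149. 139.]
[307. 233.] 183 mean [ 0.4686 -0.1823  0.0529] min [ 0.456 -0.196  0.03 ] max [ 0.486 -0.168  0.069] rgb [80. 78. 75.]
[213. 241.] 551 mean [0.3332 0.0226 0.0394] min [ 0.301 -0.014  0.03 ] max [0.379 0.067 0.053] rgb [194. 175. 118.]
[336. 244.] 555 mean [ 0.4705 -0.2594  0.0577] min [ 0.446 -0.288  0.03 ] max [ 0.508 -0.228  0.07 ] rgb [146. 146. 138.]
[366. 253.] 299 mean [ 0.4815 -0.3334  0.0544] min [ 0.466 -0.352  0.03 ] max [ 0.506 -0.315  0.07 ] rgb [106. 105.  99.]
```

saw_48 is seated. Next is saw_30.

Request:
servo_tool --pt "0 0 0 0 0 -0.106 -1" --pt "0 0 0 0 0 -0.106 -1" --pt "0 0 0 0 0 -0.107 -1" --pt "-0.03 -0.005 0 0 0 0 -1" --pt "-0.045 -0.0065 0 0 0 0 -1" --pt "-0.05 -0.0075 0 0 0 0 -1" --pt "-0.05 -0.0075 0 0 0 0 -1" --pt "-0.05 -0.0075 0.01 0 0 0 -1" --pt "-0.04 -0.006 0.01 0 0 0 -1" --pt "-0.025 -0.0035 0.01 0 0 0 -1" --pt "-0.004 0 0 0 0 0 -1" --pt "0 0 0 0 0 0 -1" --pt "0 0 0 0 0 0 -1" --pt "0 0 0 0 0 0 -1"

```text
clock: 7.95
eef_pos: [0.472, -0.1777, 0.1302]
tool_rot: [-3.141, -0.0, 1.667]
force: [0.1, -0.8, -0.4]
opening: 0.0883
gripper_force: 0.0
```

Run:
```python
from h import *
X,p=snap('wrist','w4');blobs(X,p,.060,.071,100)
to(.471,-.182,.06,.094)
```

```text
[248. 216.] 681 mean [ 0.4704 -0.1798  0.0646] min [ 0.456 -0.195  0.06 ] max [ 0.485 -0.165  0.067] rgb [79. 75. 71.]
[246. 273.] 127 mean [ 0.4739 -0.2286  0.0628] min [ 0.46  -0.232  0.06 ] max [ 0.488 -0.227  0.066] rgb [57. 52. 49.]
[246. 318.] 1608 mean [ 0.4776 -0.2697  0.0652] min [ 0.447 -0.288  0.06 ] max [ 0.506 -0.252  0.067] rgb [189. 182. 166.]
clock 8.0 eef [ 0.4721 -0.1778  0.1304] rot [ 3.1414e+00 -1.0000e-04  1.6667e+00] open 0.08796595590650595 F [-0.4 -0.4  1.2] grip 0.0
 turn rz 0.0019 shift in new frame [-0.0041 -0.0015  0.0704]
```

Request:
servo_tool --pt "-0.0035 -0.0015 0.015 0 0 0 -1" --pt "0 0 0.03 0 0 0 -1" --pt "0 0 0.015 0 0 0 -1" --pt "0 0 0.01 0 0 0 -1" --pt "0 0 0 0 0 0 -1" --pt "0 0 0 0 0 0 1" --pt "0 0 0 0 0 0 1" --pt "0 0 0 0 0 0 1" --pt "0 0 0 0 0 0 1" --pt "0 0 0 0 0 0 1" --pt "0 0 0 0 0 0 1" --pt "0 0 0 0 0 0 1" --pt "0 0 0 0 0 0 1" --pt "0 0 -0.01 0 0 0 1" --pt "0 0 -0.02 0 0 0 1" --pt "0 0 -0.03 0 0 0 1" --pt "0 0 -0.03 0 0 0 1" --pt "0 0 -0.015 0 0 0 1" --pt "0 0 0 0 0 0 1" --pt "0 0 0 0 0 0 1"

```text
clock: 10.0
eef_pos: [0.4705, -0.1826, 0.1652]
tool_rot: [3.141, 0.0, 1.665]
force: [0.0, 0.7, -1.3]
opening: 0.0287
gripper_force: 35.0
```

Run:
```python
from h import *
to(.5043,.1893,.165,-.225)
```

```text
clock 10.0 eef [ 0.4705 -0.1826  0.1652] rot [3.1413e+00 3.0000e-04 1.6648e+00] open 0.02871857557807562 F [ 0.   0.7 -1.3] grip 34.99970395874698
 turn rz 0.319 shift in new frame [ 3.701e-01 -5.010e-02  2.000e-04]
```

Request:
servo_tool --pt "0 0 0 0 0 0.106 1" --pt "0 0 0 0 0 0.106 1" --pt "0 0 0 0 0 0.107 1" --pt "0.025 -0.0035 0 0 0 0 1" --pt "0.04 -0.0055 0 0 0 0 1" --pt "0.045 -0.006 0 0 0 0 1" --pt "0.045 -0.006 0 0 0 0 1" --pt "0.045 -0.006 0 0 0 0 1" --pt "0.045 -0.006 0 0 0 0 1" --pt "0.045 -0.006 0 0 0 0 1" --pt "0.04 -0.0055 0 0 0 0 1" --pt "0.025 -0.0035 0 0 0 0 1" --pt "0.015 -0.002 0 0 0 0 1" --pt "0 0 0 0 0 0 1" --pt "0 0 0 0 0 0 1" --pt "0 0 0 0 0 0 1"

```text
clock: 11.6
eef_pos: [0.5044, 0.1878, 0.1648]
tool_rot: [-3.141, 0.001, 1.344]
force: [-0.4, -0.6, -1.1]
opening: 0.0286
gripper_force: 35.0
```

Run:
```python
from h import *
X,p=snap('wrist','w5');to(.5043,.1893,.061,-.225)
blobs(X,p,.062,.085,20)
m=(X[...,2]>.167)&(X[...,2]<.176)
v,u=np.nonzero(m&(np.mgrid[:384,:512][0]<330)&(abs(np.mgrid[:384,:512][1]-250)<40));P=X[v,u];print(P.min(0),P.max(0),len(v),np.median(P,0))
```

```text
clock 11.65 eef [0.5045 0.1878 0.165 ] rot [-3.1412e+00  4.0000e-04  1.3441e+00] open 0.028670659250763182 F [-0.2 -0.5 -1.1] grip 34.999761842773296
 turn rz -0.0017 shift in new frame [ 0.0015 -0.0006  0.104 ]
[249. 100.] 193 mean [0.5214 0.2653 0.0731] min [0.516 0.26  0.063] max [0.527 0.271 0.08 ] rgb [134.  98.  55.]
[249. 195.] 168 mean [0.5049 0.1936 0.072 ] min [0.499 0.188 0.062] max [0.51  0.197 0.081] rgb [135.  98.  58.]
[503. 226.] 304 mean [0.7133 0.1148 0.068 ] min [0.708 0.106 0.062] max [0.723 0.122 0.078] rgb [90. 65. 41.]
[0.48773141 0.17913674 0.16700667] [0.52455989 0.20525652 0.17595446] 1174 [0.50770218 0.1967829  0.16957018]
```

View pics/w5.png

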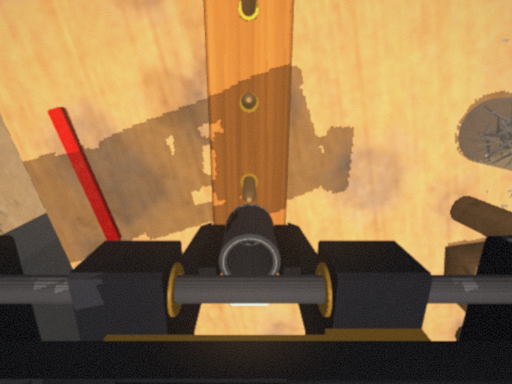

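saw_30 is held upright with its ring at about (249,261). Peg 3's top is at (249,101). I'll lower it.

Request:
servo_tool --pt "0 -0.0005 0.03 0 0 0 1" --pt "0 0 0.02 0 0 0 1" --pt "0 0 0.015 0 0 0 1" --pt "0 0 0.01 0 0 0 1" --pt "0 0 0.01 0 0 0 1" --pt "0 0 0.01 0 0 0 1" --pt "0 0 0.006 0 0 0 1" --pt "0 0 0.003 0 0 0 1" --pt "0 0 0 0 0 0 1" --pt "0 0 0 0 0 0 1" --pt "0 0 0 0 0 0 1"

```text
clock: 12.75
eef_pos: [0.5044, 0.1893, 0.0617]
tool_rot: [3.141, -0.0, 1.346]
force: [-0.0, -0.4, -1.2]
opening: 0.029
gripper_force: 35.0
```

Request:
servo_tool --pt "0 0 0.0015 0 0 0 1" --pt "0 0 0 0 0 0 1" --pt "0 0 0 0 0 0 -1" --pt "0 0 0 0 0 0 -1" --pt "0 0 0 0 0 0 -1" --pt "0 0 0 0 0 0 -1" --pt "0 0 0 0 0 0 -1" --pt "0 0 0 0 0 0 -1" --pt "0 0 -0.02 0 0 0 -1" --pt "0 0 -0.04 0 0 0 -1" --pt "0 0 -0.03 0 0 0 -1" --pt "0 0 -0.01 0 0 0 -1" --pt "0 0 0 0 0 0 -1" --pt "0 0 0 0 0 0 -1"

```text
clock: 14.15
eef_pos: [0.5032, 0.1891, 0.1584]
tool_rot: [-3.14, 0.001, 1.346]
force: [0.2, -0.8, -1.5]
opening: 0.0881
gripper_force: 0.0
```

Run:
```python
from h import *
to(.478,-.257,.13,.094)
X,p=snap('scene','s6');X=X.copy();X[(X[...,0]>.6)|(X[...,1]<0)]=np.nan;blobs(X,p,.030,.085,40)
```

```text
clock 14.15 eef [0.5032 0.1891 0.1584] rot [-3.1399e+00  6.0000e-04  1.3458e+00] open 0.08811197711515348 F [ 0.2 -0.8 -1.5] grip 0.0
 turn rz -0.319 shift in new frame [-0.4417 -0.067   0.0284]
[170. 157.] 43 mean [0.5376 0.3356 0.0524] min [0.533 0.332 0.031] max [0.545 0.344 0.078] rgb [160. 126.  83.]
[200. 178.] 139 mean [0.5013 0.1856 0.0549] min [0.491 0.174 0.03 ] max [0.522 0.206 0.081] rgb [80. 71. 62.]
[217. 190.] 276 mean [0.4818 0.1087 0.0576] min [0.464 0.09  0.03 ] max [0.512 0.138 0.081] rgb [128. 124. 113.]
[211. 240.] 476 mean [0.3333 0.0274 0.0399] min [0.3  0.   0.03] max [0.377 0.067 0.052] rgb [205. 185. 126.]
```

Request:
servo_tool --pt "0 0 0 0 0 -0.106 -1" --pt "0 0 0 0 0 -0.106 -1" --pt "0 0 0 0 0 -0.107 -1" --pt "-0.032 -0.005 0 0 0 0 -1" --pt "-0.046 -0.007 0 0 0 0 -1" --pt "-0.048 -0.0075 0 0 0 0 -1" --pt "-0.048 -0.0075 0 0 0 0 -1" --pt "-0.048 -0.0075 0 0 0 0 -1" --pt "-0.048 -0.0075 0 0 0 0 -1" --pt "-0.048 -0.0075 0 0 0 0 -1" --pt "-0.046 -0.007 0.01 0 0 0 -1" --pt "-0.042 -0.006 0.01 0 0 0 -1" --pt "-0.028 -0.004 0.01 0 0 0 -1" --pt "-0.01 -0.0005 0 0 0 0 -1" --pt "0 0 0 0 0 0 -1" --pt "0 0 0 0 0 0 -1" --pt "0 0 0 0 0 0 -1"

```text
clock: 15.9
eef_pos: [0.4792, -0.2576, 0.1297]
tool_rot: [-3.141, -0.001, 1.666]
force: [-0.2, 0.2, -0.4]
opening: 0.0882
gripper_force: 0.0
```

Run:
```python
from h import *
X,p=snap('wrist','w7');blobs(X,p,.060,.071,100)
to(.478,-.257,.06,.094)
```

```text
[246. 211.] 4403 mean [ 0.4764 -0.2557  0.0653] min [ 0.447 -0.287  0.06 ] max [ 0.506 -0.227  0.068] rgb [131. 125. 114.]
[248. 311.] 493 mean [ 0.4857 -0.3427  0.0649] min [ 0.466 -0.351  0.06 ] max [ 0.503 -0.333  0.067] rgb [146. 137. 123.]
clock 15.95 eef [ 0.4793 -0.2577  0.1299] rot [ 3.1415e+00 -1.0000e-04  1.6667e+00] open 0.08837938280384712 F [-0.2 -0.2 -0.6] grip 0.0
 turn rz 0.0019 shift in new frame [ 0.0008 -0.0012  0.0699]
```

Request:
servo_tool --pt "0.0005 -0.0025 0.015 0 0 0 -1" --pt "0 0 0.03 0 0 0 -1" --pt "0 0 0.015 0 0 0 -1" --pt "0 0 0.01 0 0 0 -1" --pt "0 0 0 0 0 0 -1" --pt "0 0 0 0 0 0 1" --pt "0 0 0 0 0 0 1" --pt "0 0 0 0 0 0 1" --pt "0 0 0 0 0 0 1" --pt "0 0 0 0 0 0 1" --pt "0 0 0 0 0 0 1" --pt "0 0 -0.01 0 0 0 1" --pt "0 0 -0.02 0 0 0 1" --pt "0 0 -0.03 0 0 0 1" --pt "0 0 -0.03 0 0 0 1" --pt "0 0 -0.015 0 0 0 1" --pt "0 0 0 0 0 0 1" --pt "0 0 0 0 0 0 1" --squeeze 40

```text
clock: 17.75
eef_pos: [0.4761, -0.2586, 0.1643]
tool_rot: [-3.141, -0.0, 1.665]
force: [-0.8, -0.6, -2.7]
opening: 0.058
gripper_force: 39.8
```

Run:
```python
from h import *
to(.5212,.2634,.165,-.225)
```

```text
clock 17.75 eef [ 0.4761 -0.2586  0.1643] rot [-3.1412e+00 -4.0000e-04  1.6648e+00] open 0.05796709606210544 F [-0.8 -0.6 -2.7] grip 39.81531647210261
 turn rz 0.319 shift in new frame [ 0.5189 -0.0724 -0.0007]
```

Request:
servo_tool --pt "0 0 0 0 0 0.106 1" --pt "0 0 0 0 0 0.106 1" --pt "0 0 0 0 0 0.107 1" --pt "0.03 -0.004 0 0 0 0 1" --pt "0.04 -0.0055 0 0 0 0 1" --pt "0.045 -0.0063 0 0 0 0 1" --pt "0.045 -0.0063 0 0 0 0 1" --pt "0.045 -0.0063 0 0 0 0 1" --pt "0.045 -0.0063 0 0 0 0 1" --pt "0.045 -0.0063 0 0 0 0 1" --pt "0.045 -0.0063 0 0 0 0 1" --pt "0.045 -0.0063 0 0 0 0 1" --pt "0.045 -0.0063 0 0 0 0 1" --pt "0.04 -0.0055 0 0 0 0 1" --pt "0.03 -0.0045 0 0 0 0 1" --pt "0.019 -0.0025 0 0 0 0 1" --pt "0 0 0 0 0 0 1" --pt "0 0 0 0 0 0 1" --pt "0 0 0 0 0 0 1"

```text
clock: 19.65
eef_pos: [0.5211, 0.2621, 0.1636]
tool_rot: [-3.14, 0.001, 1.345]
force: [0.7, -0.1, -2.6]
opening: 0.0581
gripper_force: 39.8
```

Run:
```python
from h import *
X,p=snap('wrist','w8');to(.5212,.2634,.061,-.225)
blobs(X,p,.062,.085,20)
```

```text
clock 19.7 eef [0.5213 0.262  0.164 ] rot [-3.1404e+00  1.0000e-03  1.3446e+00] open 0.05821233945771681 F [-0.8 -0.6 -3.1] grip 39.81541507787938
 turn rz -0.0012 shift in new frame [ 0.0013 -0.0004  0.103 ]
[510.  45.] 84 mean [0.733  0.3341 0.0633] min [0.731 0.322 0.062] max [0.735 0.344 0.065] rgb [73. 65. 57.]
[249. 100.] 196 mean [0.5382 0.3394 0.0732] min [0.532 0.334 0.065] max [0.544 0.345 0.081] rgb [124.  91.  51.]
[502. 220.] 588 mean [0.7277 0.196  0.068 ] min [0.721 0.181 0.062] max [0.74  0.213 0.081] rgb [125. 108.  85.]
[249. 261.] 101 mean [0.5072 0.2039 0.0646] min [0.496 0.199 0.062] max [0.517 0.207 0.066] rgb [103.  97.  92.]
[250. 328.] 514 mean [0.4909 0.131  0.0649] min [0.466 0.118 0.062] max [0.511 0.14  0.067] rgb [158. 151. 138.]
```

View pics/w8.png

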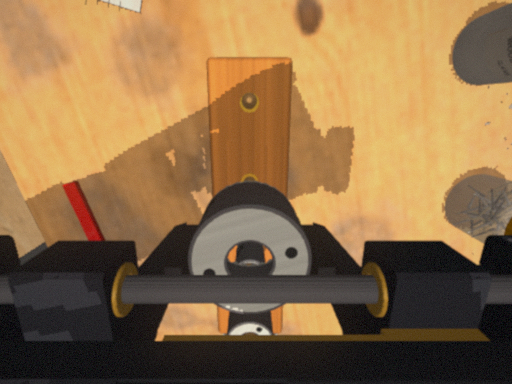

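saw_60 is held upright with its ring centre at about (250,260). I'll lower it.

Request:
servo_tool --pt "0 0 0.03 0 0 0 1" --pt "0 0 0.02 0 0 0 1" --pt "0 0 0.015 0 0 0 1" --pt "0 0 0.01 0 0 0 1" --pt "0 0 0.01 0 0 0 1" --pt "0 0 0.01 0 0 0 1" --pt "0 0 0.006 0 0 0 1" --pt "0 0 0.002 0 0 0 1" --pt "0 0 0 0 0 0 1" --pt "0 0 0 0 0 0 1" --pt "0 0 0 0 0 0 1"

```text
clock: 20.8
eef_pos: [0.522, 0.2634, 0.0623]
tool_rot: [3.141, -0.0, 1.346]
force: [-0.6, -0.4, -1.4]
opening: 0.058
gripper_force: 39.8
```

Request:
servo_tool --pt "0 0 0.0015 0 0 0 1" --pt "0 0 0 0 0 0 1" --pt "0 0 0 0 0 0 -1" --pt "0 0 0 0 0 0 -1" --pt "0 0 0 0 0 0 -1" --pt "0 0 0 0 0 0 -1" --pt "0 0 -0.02 0 0 0 -1" --pt "0 0 -0.04 0 0 0 -1" --pt "0 0 -0.03 0 0 0 -1" --pt "0 0 -0.01 0 0 0 -1" --pt "0 0 0 0 0 0 -1" --pt "0 0 0 0 0 0 -1"

```text
clock: 22.0
eef_pos: [0.5209, 0.263, 0.1588]
tool_rot: [-3.14, 0.001, 1.346]
force: [0.0, -0.2, -0.8]
opening: 0.0886
gripper_force: 0.0
```

Run:
```python
from h import *
to(.485,-.333,.13,.094)
X,p=snap('scene','s9');X=X.copy();X[(X[...,0]>.6)|(X[...,1]<0.06)]=np.nan;blobs(X,p,.030,.085,40)
```

```text
clock 22.0 eef [0.5209 0.263  0.1588] rot [-3.1400e+00  9.0000e-04  1.3457e+00] open 0.08858949558817616 F [ 0.  -0.2 -0.8] grip 0.0
 turn rz -0.3191 shift in new frame [-0.59   -0.0916  0.0288]
[189. 170.] 487 mean [0.512  0.2364 0.0566] min [0.49  0.175 0.03 ] max [0.553 0.293 0.084] rgb [101.  96.  87.]
[217. 190.] 284 mean [0.4819 0.1088 0.057 ] min [0.464 0.089 0.03 ] max [0.512 0.137 0.082] rgb [127. 123. 111.]
```

Request:
servo_tool --pt "0 0 0 0 0 -0.106 -1" --pt "0 0 0 0 0 -0.106 -1" --pt "0 0 0 0 0 -0.107 -1" --pt "-0.03 -0.005 0 0 0 0 -1" --pt "-0.044 -0.007 0 0 0 0 -1" --pt "-0.048 -0.0075 0 0 0 0 -1" --pt "-0.048 -0.0075 0 0 0 0 -1" --pt "-0.048 -0.0075 0 0 0 0 -1" --pt "-0.048 -0.0075 0 0 0 0 -1" --pt "-0.048 -0.0075 0 0 0 0 -1" --pt "-0.048 -0.0075 0 0 0 0 -1" --pt "-0.048 -0.0075 0 0 0 0 -1" --pt "-0.048 -0.0075 0 0 0 0 -1" --pt "-0.048 -0.0075 0 0 0 0 -1" --pt "-0.04 -0.006 0.015 0 0 0 -1" --pt "-0.029 -0.0045 0.01 0 0 0 -1" --pt "-0.015 -0.002 0.005 0 0 0 -1" --pt "0 0 0 0 0 0 -1" --pt "0 0 0 0 0 0 -1" --pt "0 0 0 0 0 0 -1"

```text
clock: 24.05
eef_pos: [0.4858, -0.3311, 0.1303]
tool_rot: [-3.141, -0.001, 1.666]
force: [0.5, 0.0, 0.2]
opening: 0.088
gripper_force: 0.0
```

Run:
```python
from h import *
X,p=snap('wrist','w10');blobs(X,p,.060,.071,100)
to(.485,-.333,.06,.094)
```

```text
[248. 214.] 1432 mean [ 0.4847 -0.3315  0.065 ] min [ 0.466 -0.351  0.06 ] max [ 0.504 -0.313  0.067] rgb [103.  97.  89.]
clock 24.1 eef [ 0.4859 -0.3313  0.1305] rot [ 3.1414e+00 -1.0000e-04  1.6667e+00] open 0.08842780752506825 F [0.  0.1 0.1] grip 0.0
 turn rz 0.0019 shift in new frame [-0.0016 -0.0011  0.0705]
```

Request:
servo_tool --pt "-0.001 -0.001 0.015 0 0 0 -1" --pt "0 0 0.03 0 0 0 -1" --pt "0 0 0.015 0 0 0 -1" --pt "0 0 0.01 0 0 0 -1" --pt "0 0 0 0 0 0 -1" --pt "0 0 0 0 0 0 1" --pt "0 0 0 0 0 0 1" --pt "0 0 0 0 0 0 1" --pt "0 0 0 0 0 0 1" --pt "0 0 0 0 0 0 1" --pt "0 0 0 0 0 0 1" --pt "0 0 0 0 0 0 1" --pt "0 0 -0.01 0 0 0 1" --pt "0 0 -0.02 0 0 0 1" --pt "0 0 -0.03 0 0 0 1" --pt "0 0 -0.03 0 0 0 1" --pt "0 0 -0.015 0 0 0 1" --pt "0 0 0 0 0 0 1" --pt "0 0 0 0 0 0 1" --squeeze 35

```text
clock: 26.0
eef_pos: [0.4842, -0.3336, 0.1645]
tool_rot: [-3.141, -0.001, 1.665]
force: [-0.0, -0.2, -1.0]
opening: 0.0373
gripper_force: 35.0
```

Run:
```python
from h import *
to(.5381,.3375,.165,-.225)
```

```text
clock 26.0 eef [ 0.4842 -0.3336  0.1645] rot [-3.1412e+00 -5.0000e-04  1.6648e+00] open 0.03732717032930677 F [-0.  -0.2 -1. ] grip 35.000001420266926
 turn rz 0.319 shift in new frame [ 6.662e-01 -9.720e-02 -5.000e-04]
```

Request:
servo_tool --pt "0 0 0 0 0 0.106 1" --pt "0 0 0 0 0 0.106 1" --pt "0 0 0 0 0 0.107 1" --pt "0.03 -0.0044 0 0 0 0 1" --pt "0.044 -0.0064 0 0 0 0 1" --pt "0.048 -0.007 0 0 0 0 1" --pt "0.048 -0.007 0 0 0 0 1" --pt "0.048 -0.007 0 0 0 0 1" --pt "0.048 -0.007 0 0 0 0 1" --pt "0.048 -0.007 0 0 0 0 1" --pt "0.048 -0.007 0 0 0 0 1" --pt "0.048 -0.007 0 0 0 0 1" --pt "0.048 -0.007 0 0 0 0 1" --pt "0.048 -0.007 0 0 0 0 1" --pt "0.048 -0.007 0 0 0 0 1" --pt "0.048 -0.007 0 0 0 0 1" --pt "0.035 -0.0051 0 0 0 0 1" --pt "0.02 -0.003 0 0 0 0 1" --pt "0.009 -0.0013 0 0 0 0 1" --pt "0 0 0 0 0 0 1"

```text
clock: 28.0
eef_pos: [0.5373, 0.3373, 0.1632]
tool_rot: [-3.139, 0.002, 1.347]
force: [-0.2, -0.0, -1.5]
opening: 0.0378
gripper_force: 35.0
```

Request:
servo_tool --pt "0 0 0 0 0 0 1" --pt "0 0 0 0 0 0 1" --pt "0 0 0 0 0 0 1"

```text
clock: 28.3
eef_pos: [0.5386, 0.3358, 0.1652]
tool_rot: [-3.142, 0.0, 1.344]
force: [-0.4, -0.8, -0.1]
opening: 0.0376
gripper_force: 35.0
```

Run:
```python
from h import *
X,p=snap('wrist','w11');to(.5381,.3375,.061,-.225)
blobs(X,p,.062,.085,20)
```

```text
clock 28.35 eef [0.5387 0.336  0.1653] rot [3.1415 0.     1.3444] open 0.03781050365155705 F [ 0.6 -0.1 -0.7] grip 34.99995825346559
 turn rz -0.0014 shift in new frame [ 0.0014 -0.0009  0.1043]
[496. 147.] 1134 mean [0.7349 0.3362 0.0739] min [0.731 0.315 0.062] max [0.74  0.354 0.085] rgb [92. 71. 51.]
[248. 193.] 142 mean [0.539  0.3424 0.0711] min [0.533 0.337 0.062] max [0.544 0.346 0.08 ] rgb [122.  89.  54.]
[249. 246.] 148 mean [0.5282 0.2916 0.0651] min [0.515 0.287 0.062] max [0.539 0.295 0.068] rgb [111. 106.  98.]
[249. 329.] 159 mean [0.507  0.2021 0.0644] min [0.492 0.193 0.062] max [0.52  0.207 0.067] rgb [102.  92.  85.]
[249. 333.] 23 mean [0.5054 0.1967 0.0638] min [0.5   0.194 0.062] max [0.509 0.198 0.066] rgb [105.  77.  45.]
```

View pics/w11.png

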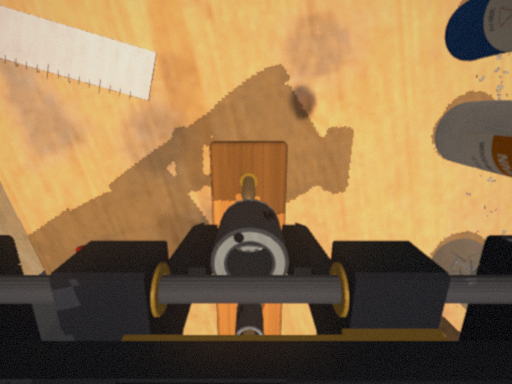

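saw_38 is held upright with its ring at about (250,261), and the last peg is ahead at (248,185). I'll lower it.

Request:
servo_tool --pt "0 -0.0005 0.03 0 0 0 1" --pt "0 0 0.02 0 0 0 1" --pt "0 0 0.015 0 0 0 1" --pt "0 0 0.01 0 0 0 1" --pt "0 0 0.01 0 0 0 1" --pt "0 0 0.01 0 0 0 1" --pt "0 0 0.006 0 0 0 1" --pt "0 0 0.003 0 0 0 1" --pt "0 0 0 0 0 0 1" --pt "0 0 0 0 0 0 1" --pt "0 0 0 0 0 0 1"

```text
clock: 29.45
eef_pos: [0.5382, 0.3373, 0.0618]
tool_rot: [3.141, -0.001, 1.346]
force: [-0.5, -0.5, -2.2]
opening: 0.0378
gripper_force: 35.0
```

Request:
servo_tool --pt "0 0 0.0015 0 0 0 1" --pt "0 0 0 0 0 0 1" --pt "0 0 0 0 0 0 -1" --pt "0 0 0 0 0 0 -1" --pt "0 0 0 0 0 0 -1" --pt "0 0 0 0 0 0 -1" --pt "0 0 0 0 0 0 -1" --pt "0 0 0 0 0 0 -1" --pt "0 0 -0.02 0 0 0 -1" --pt "0 0 -0.04 0 0 0 -1" --pt "0 0 -0.04 0 0 0 -1" --pt "0 0 -0.04 0 0 0 -1" --pt "0 0 -0.02 0 0 0 -1" --pt "-0.04 0 0 0 0 0 -1" --pt "-0.04 0 0 0 0 0 -1" --pt "-0.04 0 0 0 0 0 -1" --pt "0 0 0 0 0 0 -1" --pt "0 0 0 0 0 0 -1" --pt "0 0 0 0 0 0 -1"

```text
clock: 31.35
eef_pos: [0.5115, 0.2208, 0.22]
tool_rot: [3.141, -0.001, 1.346]
force: [-0.4, 1.3, -0.9]
opening: 0.0883
gripper_force: 0.0
```

Run:
```python
from h import *
for c in('wrist','scene'):
    X,p=snap(c,c+'12');X=X.copy();X[(X[...,0]>.6)|(X[...,1]<0.06)]=np.nan;blobs(X,p,.058,.075,25)
cv2.imwrite('pics/end.png',cv2.resize(cv2.cvtColor(p,cv2.COLOR_RGB2BGR)[110:270,120:320],None,fx=3.5,fy=3.5))
```

```text
[250.  56.] 1003 mean [0.5387 0.3385 0.0652] min [0.52  0.319 0.058] max [0.557 0.357 0.068] rgb [157. 154. 146.]
[249.  56.] 119 mean [0.5379 0.3377 0.0694] min [0.533 0.334 0.059] max [0.544 0.345 0.075] rgb [112.  81.  48.]
[250. 137.] 2455 mean [0.5225 0.2658 0.0654] min [0.493 0.235 0.061] max [0.552 0.295 0.068] rgb [131. 129. 116.]
[249. 137.] 80 mean [0.5216 0.2667 0.0699] min [0.516 0.26  0.059] max [0.527 0.271 0.075] rgb [103.  75.  45.]
[250. 208.] 329 mean [0.5053 0.1925 0.0644] min [0.49  0.177 0.058] max [0.52  0.207 0.067] rgb [96. 80. 70.]
[249. 208.] 89 mean [0.5051 0.1946 0.0682] min [0.499 0.188 0.059] max [0.51  0.197 0.075] rgb [101.  74.  44.]
[250. 264.] 732 mean [0.49   0.1265 0.065 ] min [0.464 0.108 0.058] max [0.511 0.14  0.075] rgb [151. 139. 123.]
[169. 154.] 79 mean [0.5364 0.3334 0.0651] min [0.521 0.317 0.058] max [0.559 0.356 0.074] rgb [135. 128. 114.]
[184. 164.] 210 mean [0.5203 0.2603 0.0656] min [0.493 0.233 0.058] max [0.552 0.294 0.074] rgb [125. 122. 111.]
[199. 175.] 60 mean [0.5031 0.1885 0.0651] min [0.492 0.176 0.058] max [0.521 0.205 0.075] rgb [95. 85. 73.]
[217. 187.] 162 mean [0.4854 0.1118 0.0656] min [0.465 0.09  0.058] max [0.512 0.136 0.075] rgb [167. 163. 147.]
```

View pics/end.png

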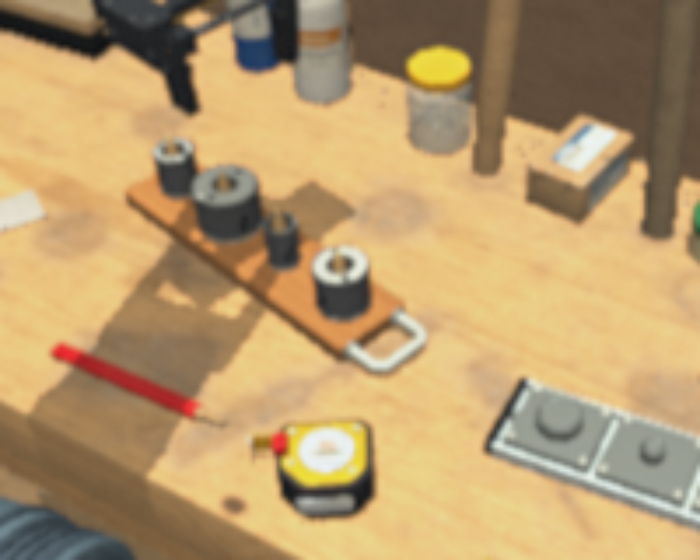

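All four saws are down on the caddy with their pegs showing through. From the handle, 48 is at (342,280), 30 at (283,240), 60 at (226,203) and 38 at (175,168). Their tops are level at about 66 mm, and the gripper is clear.

```bash
python3 -c "
from station import bot
print(bot.close_job())"
```

```text
the job is handed in; nothing more can be done
None
```

I loaded all four saws on the caddy in rail order (48, 30, 60, 38 from the handle), upright and fully down in the last camera check, and handed the job in at about 31 s; no verdict came back.

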